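# Hold the bolt head behind the bracket while the lock nut is run tight

## Robot

A 7-joint arm with a two-finger parallel gripper is mounted at the origin on the work surface. World frame = base frame: x ahead of the robot, y to its left, z up, the work surface at z = 0. Lengths are in m, angles in rad, forces in N, time in s.
With the tool pointing down it reaches from about 0.35 to 0.9 m from the base axis. Payload 19.9 kg.
Tool frame: the origin (TCP) lies at the very end of the fingers, on their centre line; the grasp point (between the pads) lies robot.grasp_offset behind it (robot.grasp_offset is the distance from the TCP to the grasp point, in m); z points along the fingers, y is the line along which they close (so a half turn about z gives the same grasp; the last joint's range is limited). The gripper opens to 94 mm and grips with 3 to 60 N. Pads are 16 mm wide; open, the fingers measure 119 mm over their backs; the gripper's body (75 mm by 177 mm) begins 78 mm behind the grasp point.
Start: joints at [-1.353, 0.417, -0.01, 1.614, 0.005, 1.111, -0.053], TCP at [0.16, 0.604, 0.174] pointing down, gripper open.
Joint ranges: [-2.81, 2.81], [-0.39, 2.02], [-1.27, 1.25], [0.06, 2.57], [-1.19, 4.33], [0.19, 2], [-2.82, 2.82]. Speed limits (rad/s): [1.89, 1.89, 2.39, 2.39, 3.01, 3.01, 3.01].

## Interface

Orientations are given as a unit quaternion [x, y, z, w].
In Python, from rig import robot, gripper_to, viewer, close_job gives the robot as it stands. The module is installed in compiled form; this text tells all that it offers. Calls block until the motion is done:
- robot.move_pose(position, orientation): joint-space move of the TCP to a pose.
- robot.move_straight(position, attitude=None, feed=0.15): straight line of the TCP; attitude=None keeps the orientation; feed is the mean speed in m/s.
- robot.movej(angles): joint-space move.
- gripper_to(opening): finger opening in m; the grip force is fixed at half the most; returns when the fingers have stopped.
- robot.sleep(seconds).
- robot.solve_ik(position, orientation): joint angles nearest the present ones, or None.
- robot.observe(): the state.
- viewer.snapshot(name): name is "side" or "top"; returns the picture (480x640x3 uint8, red, green, blue); there is no depth.
- viewer.camera_params(name): a dict with "intrinsics" (3x3 intrinsics, pixels), "pose" (4x4, takes a point from camera to world coordinates). Camera axes: x right, y down, z forward; pixel columns grow to the right and rows downward; lengths in m; the calibration is good to about 2 mm. A picture is of the moment at which its call begins. camera_params takes no time and is no camera call.
A pose or a line that the arm cannot do raises robot.IKError and nothing moves.
- close_job(): hands the job in; it is judged then, once.
Trained networks look in the newest picture that a camera, given by its name, has taken for a name from the list of things; names that differ only in an ending like _2 or _b are one class to them, and where a whole thing is asked for, a point or a joint stands for the part that bears it (a point fixed in the world has none). Each returns a list of dicts, best first, with "conf" (0 to 1); they miss things now and then, are a little off and sometimes report something else, mostly with a low value. They report only what shows in the picture. A call takes as long as a camera call.
- viewer.boxes_of(target, camera): "bbox" ([left, top, width, height] in pixels, round what is visible of it).
The state is a dict: "clock": time; "joint_pos": joint angles; "qvel": joint speeds; "joint_efforts": joint torques, N m; "position": TCP position; "eef_rot": TCP orientation; "ft_force": force on the tool from outside, world axes, zero at the start; "wrist_torque": the same for the moment, N m; "gripper_width": finger opening in m; "finger_force": force on a finger pad.
Only numpy, scipy, OpenCV 4.12 (cv2) and the standard library are available. Lean on these libraries where they do the work, as an engineer would, in place of code of your own. Each camera call takes 0.05 s, during which the arm holds its last target. There are 200 camera calls.

## Task

The slow nut driver in front of the test fixture's black slotted bracket is running, but the bolt just spins round with its lock nut. Reach down into the narrow gap between the bracket and the plate behind it, grip the turning hex bolt head firmly by its flats and keep it from turning while the driver draws the nut up tight, which takes up to seven seconds; finish still holding the head. Do not lean on the bracket or the driver, and leave the other things on the bench where they are.

Things in the scene. Friction and masses are not known exactly. Their poses are not given: they have to be found in the camera images.
- bolt_head: steel hex head of the M12 bolt, 19 mm across flats, 22 mm over corners, 8 mm long (4 mm either side of its origin), in the gap behind the bracket, 125 mm above the bench. Origin at its centre; x is the level bolt axis, pointing from bracket to back plate; y and z turn with the bolt, about +0.9 rad/s round x until it is held, from any angle. Jaws closed level across the axis bring it flats-on
- gap_mouth (a point): middle of the gap's open top, straight above the bolt axis: 30 mm above it, 13.5 mm beyond the head's centre along x (axes as the fixture's). Bracket and back plate end level here, 155 mm above the bench; the gap is 46 mm wide (23 mm to either side), free for 65 mm along y to both sides and 60 mm below the bolt axis. Between bracket and head: a 24 mm washer 2.5 mm thick and a spring washer 18 mm wide, 3 mm
- thread (a joint): how far the lock nut is turned on along the thread, rad: starts between 2.2 and 3.8, stays while the bolt spins with the nut, grows by about 0.7 rad/s while the head is held still, ends at 6.3 where the nut is tight. The head must then withstand about 0.12 N m: grip it with 30 N or more
- fixture: fixed black base box 320 x 290 mm, deck 60 mm above the bench, with the upright black bracket plate (270 wide, 8 thick, 95 mm tall, slotted) and a 10 mm aluminium back plate behind it. Origin on the bench below the bracket's middle; x from bracket to back plate, y along the bracket, z up. Two round 18 mm cap screws stand in the gap at y = +-112 mm: leave them; the bolt is within 35 mm of the middle
- driver: the running inline nut driver, a 38 mm grey cylinder along the bolt axis with a battery block, clamped on an aluminium pedestal in front of the bracket; it reaches from 48 to 222 mm before the bracket, its clamp's top is 148 mm above the bench. Origin on the fixture's deck below the bolt, in the middle plane of the bracket; axes as the fixture's
- spare_nut: spare M12 hex lock nut, 19 mm wide, 12 mm high, lying on the fixture's deck; origin at the centre of its underside; a bystander
- spare_bolt: spare M12 hex bolt standing on its head on the fixture's deck, 48 mm tall; origin at the centre of its underside; a bystander
- spanner: steel spanner 210 mm long lying on the bench; a bystander
- screwdriver: screwdriver with a black handle, 200 mm long, lying on the bench; a bystander
- meter: yellow hand meter 95 x 68 x 28 mm with a screen, on the bench; a bystander
- camera_a: black round camera module, 52 mm wide, 42 mm high, on the bench beside the fixture; a bystander
- camera_b: another such camera module; a bystander
- pin_plate: clear acrylic pin plate 110 x 150 mm on four brass pillars, 38 mm high, on the bench; a bystander

How it is judged:
By the outcome, as a careful person would: the job done as asked, in the order asked, and still so for the second after the job is handed in, while the arm keeps its last pose, push and grip.
It also fails if it takes over 38 s, if anything falls off the work surface, if the arm or the gripper's body presses on something with over 40 N, if the wrist force passes 120 N, or if a joint passes its speed limit or range.

## Working session

There is one attempt and no reset: what is moved stays moved. The work goes in short steps, each a Python script; the robot and the scene stay as the last script left them, time stands still between calls to the robot, and variables do not carry over. Pictures are saved under pics/ and viewed, at most 10 in all, crops included, and the job is handed in when it is done.

```bash
mkdir -p pics; python3 - <<'E'
from rig import robot, viewer
import cv2
print(robot.grasp_offset)
for n in ("side","top"):
    im=viewer.snapshot(n); cv2.imwrite(f"pics/{n}0.png",im[...,::-1])
    c=viewer.camera_params(n); print(n,c["intrinsics"],c["pose"])
    for t in ("bolt_head","fixture","driver","gap_mouth","spare_nut","spare_bolt"):
        print(t,[(d["bbox"],round(d["conf"],2)) for d in viewer.boxes_of(t,n)[:3]])
s=robot.observe(); print(s["clock"],s["position"],s["eef_rot"],s["gripper_width"])
E
```

```text
0.0188
side [[588.0545434    0.         322.19921446]
 [  0.         588.0545434  241.85479896]
 [  0.           0.           1.        ]] [[ 0.69275235 -0.51729969  0.50248902 -0.11528374]
 [-0.72114119 -0.50369046  0.47565882 -0.6331729 ]
 [ 0.00704077 -0.69187929 -0.72197886  1.02298389]
 [ 0.          0.          0.          1.        ]]
bolt_head []
fixture [([211.1, 160.7, 187.1, 170.3], 0.76)]
driver [([245.2, 213.7, 77.2, 54.2], 0.84)]
gap_mouth [([245.9, 197.4, 93.7, 66.8], 0.64)]
spare_nut []
spare_bolt [([317.3, 262.1, 10.1, 24.0], 0.49)]
top [[521.56505711   0.         334.70993967]
 [  0.         521.56505711 239.66618548]
 [  0.           0.           1.        ]] [[-0.0260214  -0.985053    0.17027472  0.29630608]
 [-0.99948587  0.02882837  0.01403295 -0.0268336 ]
 [-0.01873195 -0.16982202 -0.9852967   1.44417497]
 [ 0.          0.          0.          1.        ]]
bolt_head []
fixture [([255.7, 177.1, 130.2, 136.7], 0.8)]
driver [([304.8, 229.0, 29.2, 68.7], 0.7), ([432.5, 173.2, 24.9, 18.6], 0.16)]
gap_mouth [([306.0, 203.2, 34.3, 92.9], 0.75), ([304.8, 227.5, 28.6, 68.6], 0.51)]
spare_nut [([303.2, 227.7, 32.7, 67.7], 0.57), ([273.4, 256.2, 11.2, 10.2], 0.49)]
spare_bolt [([361.1, 258.9, 7.6, 5.9], 0.43)]
0.7 [0.15994597 0.60416574 0.17393265] [ 1.29033491e-01  9.91640235e-01 -4.45406529e-05  2.01015550e-05] 0.09370383754487878
```

View pics/side0.png

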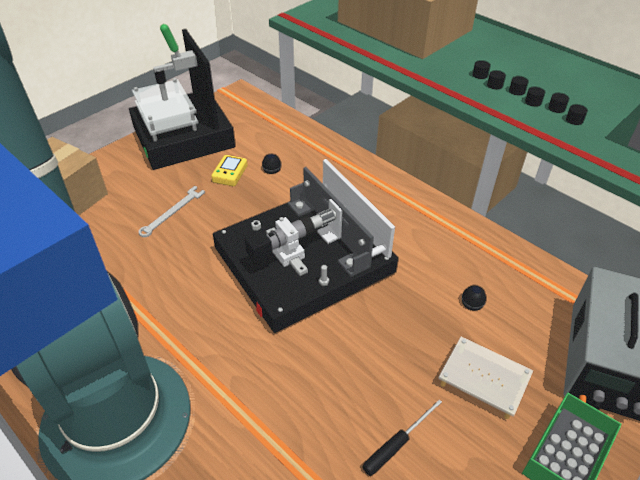

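View pics/top0.png

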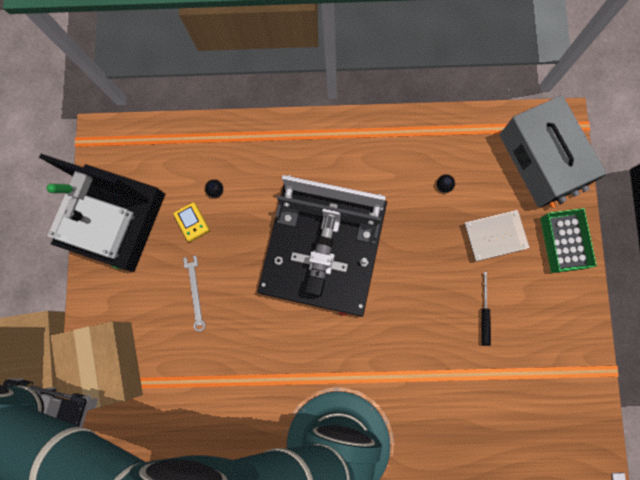

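The side view shows the fixture at about (211–398, 160–330), with the driver near (290,240) and the back plate at (325,160)–(390,255). The top view shows it at (257–386, 177–315), rotated a few degrees. I'll enlarge the gap area in both.

```bash
python3 - <<'E'
import cv2, numpy as np
a=cv2.imread("pics/top0.png")[170:320,250:400]; b=cv2.imread("pics/side0.png")[150:275,240:405]
cv2.imwrite("pics/topc.png",cv2.resize(a,(600,600),interpolation=cv2.INTER_CUBIC))
cv2.imwrite("pics/sidec.png",cv2.resize(b,(792,600),interpolation=cv2.INTER_CUBIC))
E
```

```text
(no output)
```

View pics/topc.png

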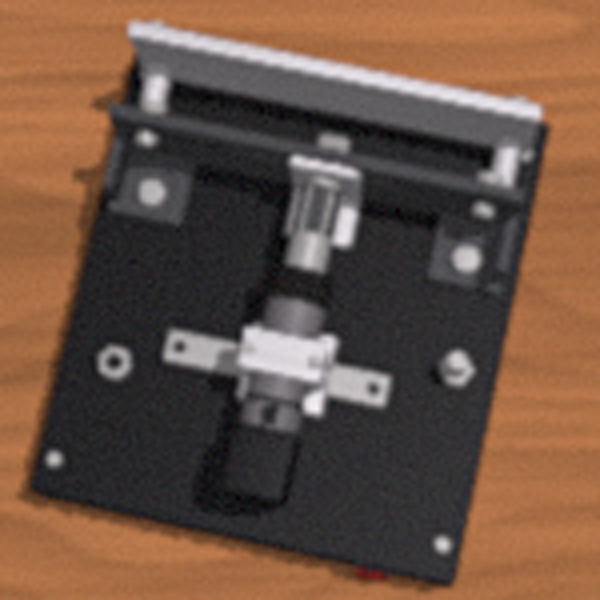

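View pics/sidec.png

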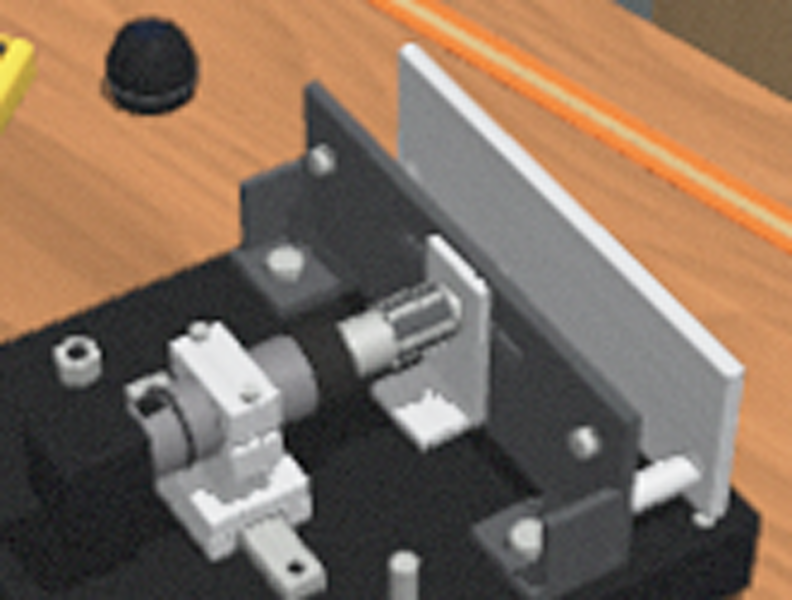

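The top crop shows the head in the gap at about (334,143), which is full-image pixel (333.5,205.7). The bracket's top edge runs (113,112)–(527,193) and the back plate's runs (132,30)–(541,113). In the side crop the bracket and plate tops run from (312,85) and (405,47) to (637,418) and (740,372), and the head is hidden. Next I'll fit the fixture pose.

```bash
cat > h.py <<'E'
import numpy as np
from rig import robot, gripper_to, viewer, close_job
from scipy.spatial.transform import Rotation as R
def proj(n,P):
    c=viewer.camera_params(n); T=np.linalg.inv(c["pose"]); q=c["intrinsics"]@(T[:3,:3]@P+T[:3,3]); return q[:2]/q[2]
def ray(n,uv,z):
    c=viewer.camera_params(n); d=c["pose"][:3,:3]@np.linalg.solve(c["intrinsics"],[*uv,1]); o=c["pose"][:3,3]
    return o+d*(z-o[2])/d[2]
E
python3 - <<'E'
from h import *
from scipy.optimize import least_squares
t=lambda u,v:(250+u/4,170+v/4); s=lambda u,v:(240+u/4.8,150+v/4.8)
obs=[("top",0,1,t(113,112)),("top",0,-1,t(527,193)),("top",.055,2,t(132,30)),("top",.055,-2,t(541,113)),
("side",0,1,s(311,85)),("side",0,-1,s(634,417)),("side",.055,2,s(405,48)),("side",.055,-2,s(736,373))]
def f(p):
    x,y,a,w,wb,h,b=p; r=[]
    for n,X,k,uv in obs:
        Y=np.sign(k)*(w if abs(k)==1 else wb)
        P=np.array([x+X*np.cos(a)-Y*np.sin(a),y+X*np.sin(a)+Y*np.cos(a),.155])
        r+=list(proj(n,P)-uv)
    P=np.array([x+.0135*np.cos(a)-b*np.sin(a),y+.0135*np.sin(a)+b*np.cos(a),.135]); r+=list(proj("top",P)-t(335,143))
    return r
q=least_squares(lambda p:f([*p[:5],0,p[5]]),[.5,0,-.2,.135,.135,0])
p=q.x; print(p.round(4)); print(np.round(q.fun.reshape(-1,2),1))
x,y,a=p[:3];b=p[5]
L=lambda X,Y:np.array([x+X*np.cos(a)-Y*np.sin(a),y+X*np.sin(a)+Y*np.cos(a)])
print("head",L(.0135,b),"mouth",L(.027,b))
for u in [(318,240),(313,265),(297,315),(270,415)]: 
    P=ray("top",t(*u),.135)[:2]-[x,y]; print("axis pt local",P@[np.cos(a),np.sin(a)],P@[-np.sin(a),np.cos(a)])
E
```

```text
[ 0.6005  0.003  -0.2347  0.1333  0.1335 -0.0082]
[[-0.  -0.2]
 [-0.7  0.4]
 [-0.  -0.1]
 [ 0.  -0.4]
 [-0.2  0.3]
 [ 0.1  0.7]
 [ 0.   0.1]
 [ 0.2 -0.1]
 [ 0.  -0.2]]
head [ 0.61176196 -0.00813353] mouth [ 0.62489175 -0.01127341]
axis pt local -0.051439641286967534 -0.01075895663842066
axis pt local -0.06796241755400463 -0.011025740748059641
axis pt local -0.10158754847505598 -0.007823302142032059
axis pt local -0.16739498830964167 -0.0045806264353378725
```

```bash
cat >> h.py <<'E'
x0,y0,a=.6005,.003,-.2347
def L(X,Y,z): return [x0+X*np.cos(a)-Y*np.sin(a),y0+X*np.sin(a)+Y*np.cos(a),z]
Q=[np.sin(-a/2),np.cos(a/2),0,0]
E
python3 - <<'E'
from h import *
import cv2
p=robot.observe()["position"]
robot.move_straight([p[0],p[1],.27],feed=.25)
robot.move_straight(L(.0185,-.009,.25),Q,feed=.3)
gripper_to(.06)
robot.move_straight(L(.0185,-.009,.175),feed=.15)
s=robot.observe(); print(s["clock"],s["position"],L(.0185,-.009,.175),s["eef_rot"],Q,s["gripper_width"],s["ft_force"])
A=cv2.resize(viewer.snapshot("side")[130:290,220:420],(800,640))[:600]
cv2.imwrite("pics/s1.png",A[...,::-1])
B=viewer.snapshot("top")[150:300,240:440]; cv2.imwrite("pics/t1.png",cv2.resize(B,(800,600))[...,::-1])
print(proj("side",np.array(s["position"])))
E
```

```text
5.2833 [ 0.61683917 -0.01019789  0.17579167] [np.float64(0.6163998457969578), np.float64(-0.010055454937801427), 0.175] [1.17158200e-01 9.93113174e-01 1.00867664e-05 4.23154900e-04] [np.float64(0.11708084714396308), np.float64(0.9931223868345995), 0, 0] 0.06000303541482236 [ 0.06155091 -1.03968383  0.10870688]
[346.14891407 192.83323984]
```

View pics/s1.png

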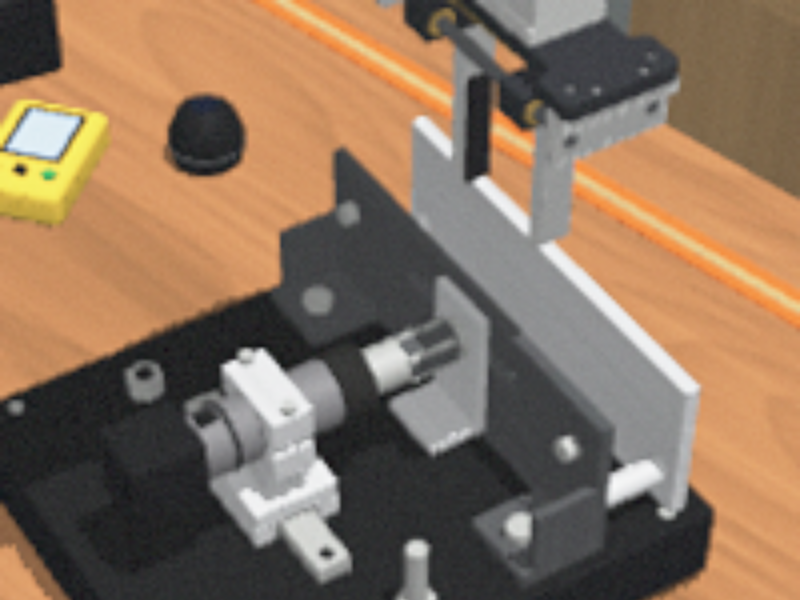

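View pics/t1.png

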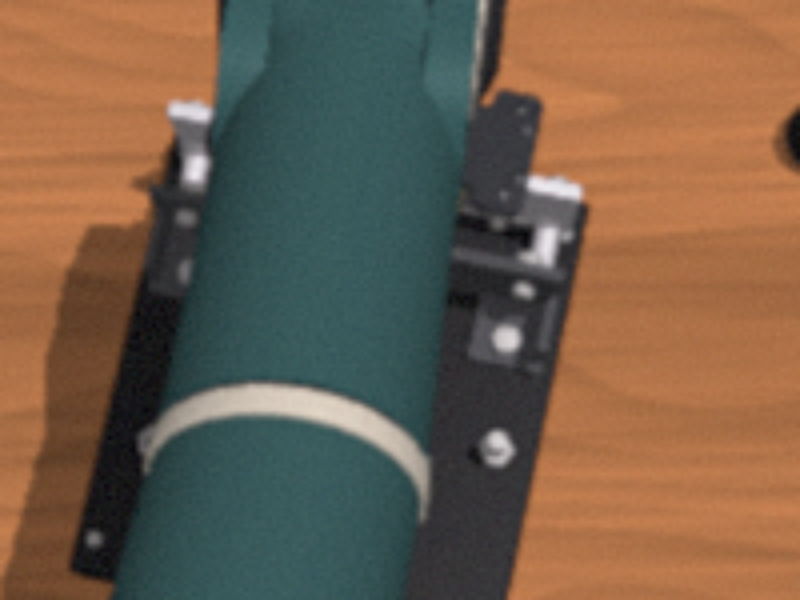

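The side crop shows the finger ends at about (478,182) and (552,242), roughly 40 crop px above where the reported TCP projects, (504,251). They end right at the back plate's top edge, so the plate may be hiding them. I'll lift and check with the predicted points drawn in.

```bash
python3 - <<'E'
from h import *
import cv2
robot.move_straight(L(.0185,-.009,.255),feed=.25)
s=robot.observe(); print(s["clock"],s["position"],s["joint_pos"])
im=viewer.snapshot("side")[90:240,260:460]; im=np.ascontiguousarray(cv2.resize(im,(800,600),interpolation=cv2.INTER_CUBIC)[...,::-1])
p=np.array(s["position"]); r=R.from_quat(s["eef_rot"]).as_matrix()
for d,c in [((0,.03,0),(0,0,255)),((0,-.03,0),(0,0,255)),((0,.03,-.0188),(0,255,0)),((0,-.03,-.0188),(0,255,0)),((0,.03,-.06),(255,0,255)),((0,-.03,-.06),(255,0,255))]:
    q=(proj("side",p+r@np.array(d))-[260,90])*4; cv2.circle(im,tuple(int(v) for v in q),4,c,1); print(d,q.round())
cv2.imwrite("pics/s2.png",im)
E
```

```text
5.85 [ 0.61682383 -0.0100359   0.25634599] [-0.39646014  0.36545479  0.4836768   1.54862529 -0.17556507  1.26862608
  1.44823179]
(0, 0.03, 0) [318. 264.]
(0, -0.03, 0) [383. 326.]
(0, 0.03, -0.0188) [319. 235.]
(0, -0.03, -0.0188) [385. 297.]
(0, 0.03, -0.06) [321. 169.]
(0, -0.03, -0.06) [389. 231.]
```

View pics/s2.png

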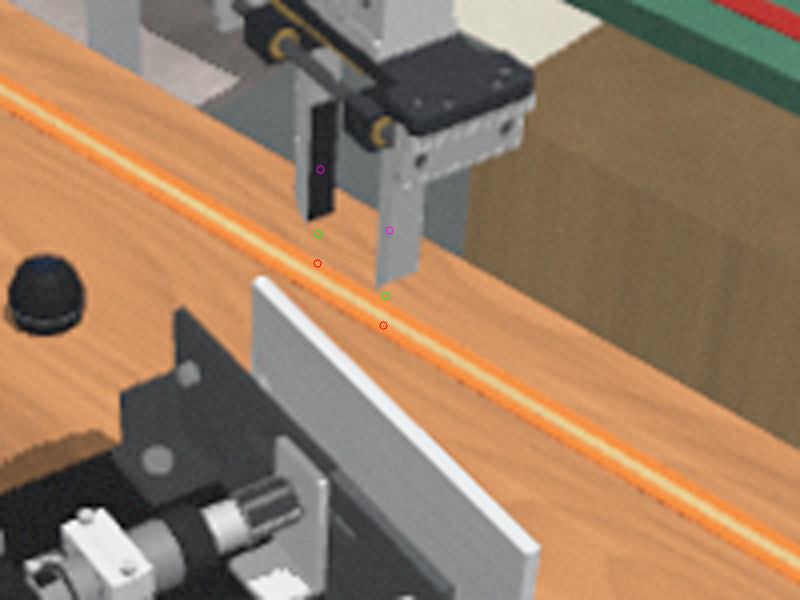

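The fingers end at about (320,217) and (380,285), some 40–47 crop px above the predicted marks. So the tool is off either in height or horizontally. I'll triangulate the carriage corners from the earlier picture pair to find out which.

```bash
python3 - <<'E'
from h import *
import cv2
M=lambda n:(lambda c:c["intrinsics"]@np.linalg.inv(c["pose"])[:3])(viewer.camera_params(n))
def tri(t1,s1):
    t=np.array([240+t1[0]/4,150+t1[1]/4]);s=np.array([220+s1[0]/4,130+s1[1]/4])
    X=cv2.triangulatePoints(M("top"),M("side"),t,s).ravel(); X=X[:3]/X[3]
    d=X[:2]-[x0,y0]; print(X.round(4),"local",(d@[np.cos(a),np.sin(a)]).round(4),(d@[-np.sin(a),np.cos(a)]).round(4),"err",(proj("top",X)-t).round(1),(proj("side",X)-s).round(1))
tri((540,100),(678,62)); tri((520,213),(545,122)); tri((497,225),(552,240))
for X in (-.019,.0185,.056):
  for Y in (-.07,-.0975): 
    for z in (.272,.30): print(X,Y,z,((proj("top",np.array(L(X,Y,z)))-[240,150])*4).round(),((proj("side",np.array(L(X,Y,z)))-[220,130])*4).round())
E
```

```text
[ 0.627  -0.1031  0.3458] local 0.0504 -0.097 err [ 0.1 -0.2] [-0.2  0. ]
[ 0.5601 -0.0857  0.3396] local -0.0186 -0.0957 err [-1.8  2.3] [ 2.7 -0.6]
[ 0.5768 -0.0787  0.2517] local -0.0041 -0.0849 err [-1.   1.3] [ 1.5 -0.3]
-0.019 -0.07 0.272 [464. 242.] [518. 201.]
-0.019 -0.07 0.3 [465. 230.] [520. 157.]
-0.019 -0.0975 0.272 [510. 251.] [550. 232.]
-0.019 -0.0975 0.3 [513. 240.] [553. 188.]
0.0185 -0.07 0.272 [477. 180.] [580. 175.]
0.0185 -0.07 0.3 [478. 167.] [583. 131.]
0.0185 -0.0975 0.272 [523. 189.] [613. 206.]
0.0185 -0.0975 0.3 [526. 177.] [617. 161.]
0.056 -0.07 0.272 [489. 118.] [641. 150.]
0.056 -0.07 0.3 [491. 104.] [645. 105.]
0.056 -0.0975 0.272 [536. 128.] [674. 179.]
0.056 -0.0975 0.3 [539. 114.] [679. 135.]
```

Horizontally the body is where it should be: the carriage centre is at local x≈0.016 and its end at y≈-0.096 (expected -0.0975). Only the height disagrees, by about 28 mm. The pads look about 70 mm long, so a commanded TCP height of 0.082 grips the head either way, with clearance. I'll test the cameras' bench height with the networks, then descend in guarded steps.

```bash
python3 - <<'E'
from h import *
import cv2
M=lambda n:(lambda c:c["intrinsics"]@np.linalg.inv(c["pose"])[:3])(viewer.camera_params(n))
viewer.snapshot("top")
for t in ("screwdriver","pin_plate","camera_b","meter"):
    c={}
    for n in ("top","side"):
        b=viewer.boxes_of(t,n); 
        if b: l=b[0]["bbox"]; c[n]=np.array([l[0]+l[2]/2,l[1]+l[3]/2])
    if len(c)==2:
        X=cv2.triangulatePoints(M("top"),M("side"),c["top"],c["side"]).ravel(); X=X[:3]/X[3]; print(t,X.round(3),(proj("top",X)-c["top"]).round(1))
robot.move_straight(L(.0185,-.009,.18),feed=.25)
f0=robot.observe()["ft_force"]
for z in (.15,.125,.10,.082):
    robot.move_straight(L(.0185,-.009,z),feed=.12)
    s=robot.observe(); f=np.array(s["ft_force"])-f0; print(s["clock"],np.round(s["position"],4),f.round(1))
    if np.linalg.norm(f)>8: print("contact"); break
A=viewer.snapshot("side")[130:280,260:460]; cv2.imwrite("pics/s3.png",cv2.resize(A,(800,600),interpolation=cv2.INTER_CUBIC)[...,::-1])
E
```

```text
screwdriver [ 0.329 -0.411  0.032] [ 1.  -1.3]
pin_plate [ 0.535 -0.455  0.031] [ 1.8 -1.9]
camera_b [ 2.832  1.008 -3.773] [ 27.2 -96. ]
meter [0.603 0.388 0.016] [-0.6  1. ]
7.2 [ 0.6168 -0.0101  0.151 ] [-0.1  0.6 -0.9]
7.5583 [ 0.6164 -0.0101  0.1254] [ 0.5  0.8 -0.7]
7.9167 [ 0.6164 -0.0101  0.1002] [ 0.4  0.9 -1.2]
8.2167 [ 0.6162 -0.0101  0.082 ] [ 0.3  1.3 -0.2]
```

View pics/s3.png

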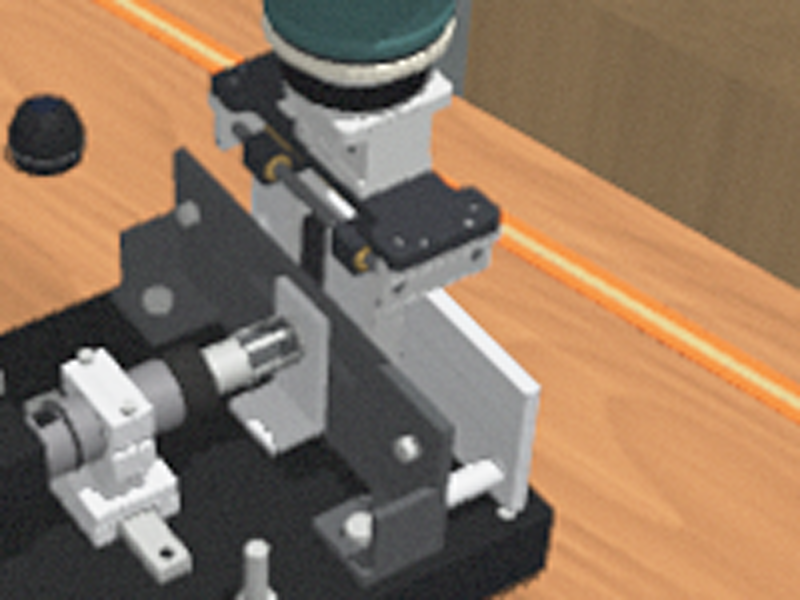

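The fingers are in the gap, behind the bracket and in front of the back plate, with no contact. I'll go 8 mm lower and close.

```bash
python3 - <<'E'
from h import *
robot.move_straight(L(.0185,-.009,.074),feed=.1)
f0=np.array(robot.observe()["ft_force"])
gripper_to(0.0)
for i in range(4):
    s=robot.observe(); print(round(s["clock"],2),round(s["gripper_width"],4),s["finger_force"],(np.array(s["ft_force"])-f0).round(1),np.round(s["wrist_torque"],2),np.round(s["position"],4)); robot.sleep(.3)
E
```

```text
9.24 0.0193 30.002377554774284 [ 3.1 18.8  5.9] [ 4.56 -0.72 -0.06] [ 0.6178 -0.0055  0.0749]
9.54 0.019 30.00221430324018 [ 2.8 19.6  7.2] [ 4.55 -0.72 -0.06] [ 0.6178 -0.0055  0.0748]
9.84 0.0191 30.002304380759597 [ 3.4 19.9  6.9] [ 4.54 -0.72 -0.06] [ 0.6178 -0.0055  0.0748]
10.14 0.0191 30.002255011349916 [ 3.3 19.5  6.6] [ 4.53 -0.79  0.01] [ 0.6178 -0.0055  0.0748]
```

The head is gripped on its flats (19 mm, 30 N), but there is a 20 N side load because I'm about 5 mm off in y. I'll move over to relieve it.

```bash
python3 - <<'E'
from h import *
robot.move_straight(L(.0185,-.0042,.074),feed=.02)
for i in range(9):
    s=robot.observe(); print(round(s["clock"],2),round(s["gripper_width"],4),round(s["finger_force"],1),np.array(s["ft_force"]).round(1),np.round(s["wrist_torque"],2),np.round(s["position"],4)); robot.sleep(.8)
E
```

```text
10.83 0.0189 30.0 [-2.7  0.3 10.1] [0.2  0.7  0.07] [ 0.6179 -0.0053  0.0747]
11.63 0.0193 30.0 [-2.4  0.8  9.4] [0.19 0.68 0.1 ] [ 0.6179 -0.0053  0.0748]
12.43 0.0192 30.0 [-2.9  0.7  9.5] [0.18 0.68 0.12] [ 0.6178 -0.0053  0.0747]
13.23 0.0194 30.0 [-2.8  0.7  9.1] [0.2  0.69 0.13] [ 0.6178 -0.0053  0.0748]
14.03 0.0189 30.0 [-1.9  0.4  9.8] [0.21 0.69 0.11] [ 0.6179 -0.0053  0.0748]
14.83 0.0192 30.0 [-1.8  0.4  9.8] [0.23 0.68 0.11] [ 0.6179 -0.0053  0.0747]
15.63 0.0195 30.0 [-2.9  1.3 10.1] [0.25 0.73 0.09] [ 0.6179 -0.0053  0.0748]
16.43 0.0189 30.0 [-3.5  0.   9.8] [0.34 0.65 0.15] [ 0.6179 -0.0053  0.0748]
17.23 0.0191 30.0 [-3.1  1.   8.8] [0.27 0.67 0.03] [ 0.6179 -0.0053  0.0747]
```

```bash
python3 - <<'E'
from h import *
robot.sleep(1.5)
s=robot.observe(); print(s["clock"],s["gripper_width"],s["finger_force"]); print(close_job())
E
```

```text
19.5333 0.0190772435067375 30.00166453421116
the job is handed in; nothing more can be done
None
```

The job is handed in at 19.5 s with the gripper still holding the bolt head by its flats (19.1 mm, 30 N) after about 10 s of grip, longer than the nut's seven seconds; I couldn't see the nut or read the thread to confirm it is tight, and a 20 N side load on the head at first grip was relieved within about 1.5 s.

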